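# Flash the flight-controller board in the programming jig

## Robot

A 7-joint arm with a two-finger parallel gripper is mounted at the origin on a cart in front of the work surface, level with it; the furniture and walls round the work are solid. World frame = base frame: x ahead of the robot, y to its left, z up, the work surface at z = 0. Lengths are in m, angles in rad, forces in N, time in s.
With the tool pointing down it reaches from about 0.425 to 0.925 m from the base axis. Payload 6.8 kg.
Tool frame: the origin (TCP) lies at the very end of the fingers, on their centre line; the grasp point (between the pads) lies 19 mm behind it; z points along the fingers, y is the line along which they close (so a half turn about z gives the same grasp; the last joint's range is limited). The gripper opens to 85 mm and grips with 20 to 120 N. Pads are 22 mm wide; open, the fingers measure 114 mm over their backs; the gripper's body (76 mm by 85 mm) begins 54 mm behind the grasp point. The pads swing forward as they close: fully open they stand 13 mm farther back than shut.
Start: joints at [1.148, 0.477, 0.022, 1.555, -0.011, 1.109, -0.083], TCP at [0.209, -0.642, 0.231] pointing down, gripper open.
Joint ranges: [-2.96, 2.96], [-0.34, 2.1], [-1.41, 1.46], [0.24, 2.44], [-1.37, 4.51], [0.17, 1.92], [-2.96, 2.96]. Speed limits (rad/s): [2.39, 2.39, 3.14, 3.14, 3.14, 3.14, 3.14].

## Interface

Orientations are given as a 3x3 rotation matrix whose columns are the frame's x, y, z axes.
In Python, from bench import bot, viewer gives the robot as it stands. The module is installed in compiled form; this text tells all that it offers.
- The arm moves only by the tool jog_arm, never from a script. Its argument "increments" is a list of rows, each an object of numbers: "fingers": the opening in per cent of the stroke, from 0 (shut) to 100 (fully open); "tx", "ty", "tz": the shift along the tool's x, y, z in mm; "wx", "wy", "wz": the turn, a rotation vector about the tool's x, y, z in rad. A call has 1 to 10 rows; each row shifts and turns the commanded pose from where the row before left it, along the tool's axes as they then stand; what a row does not reach is not made up. A row lasts 1/12 s, in which the tool goes at most 41.7 mm and 7.16 degrees, less where a joint would pass 70% of its speed; a pose out of reach is approached as far as the arm can. A call is refused whole if a number of a shift passes 41.7 or a number of a turn 0.125, either way. A call with a gripper value outside its range is refused whole. The fingers move at their own pace and stop on an object; the grip force is fixed at half the most. Time passes only in rows, so rows that do not move let the fingers close. It gives the time, the measured TCP pose, the force, the opening and the grip force at its end, in the units of the state.
- bot.state(): the state, without advancing time (a new reading comes with each control period).
- viewer.capture(name): name is "scene" or "top"; returns the picture (384x512x3 uint8, red, green, blue); there is no depth.
- viewer.camera_model(name): a dict with "fov_y" (degrees; the focal length in pixels is half the picture's height over the tangent of half this angle, whatever the lens; pixels are square), "cx", "cy" (the principal point, pixels), "rvec" (rotation vector, rad) and "tvec" (3), from world to camera coordinates, as OpenCV has them. Camera axes: x right, y down, z forward; pixel columns grow to the right and rows downward; lengths in m; the calibration is good to about 2 mm. A picture is of the moment at which its call begins. camera_model takes no time and is no camera call.
- bot.close_job(): hands the job in; it is judged then, once.
The state is a dict: "clock": time; "joint_positions": joint angles; "qd": joint speeds; "tau": joint torques, N m; "eef_pos": TCP position; "tcp_rot": TCP orientation; "wrist_force": force on the tool from outside, world axes, zero at the start; "torque": the same for the moment, N m; "opening": finger opening in m; "gripper_force": force on a finger pad.
Only numpy, scipy, OpenCV 4.12 (cv2) and the standard library are available. Lean on these libraries where they do the work, as an engineer would, in place of code of your own. Each camera call takes 0.05 s, during which the arm holds its last target. There are 200 camera calls.

## Task

The flight-controller board already lies in the programming jig. Using just the fingertips, push the jig's sprung lid down until the catch snaps over it and holds it, then press the green start key right down and keep it down for two seconds, and then press the yellow catch pad down so that the lid springs open again. Only push and press: leave the board in its nest, do not press the red stop key, do not press the green key before the lid is shut, and leave everything else on the table where it is.

Things in the scene. Friction and masses are not known exactly. Their poses are not given: they have to be found in the camera images.
- jig: Programming jig for small circuit boards, fixed to the table: a grey box 200 (x) x 170 (y) x 44 mm high with a black deck. Origin: centre of its underside, on the table; x points from its front (catch, toward the robot) to its back (lid hinge), y to its left, z up. The lid, nest and catch lie on the line y = +20 mm; the keys stand on a metal strip along the right side, y = -58.5 mm.
- lid (a joint): Hinge angle of the lid, rad: 0 = shut and level, 0.80 = open at its stop. Clear pane in a black frame, 108 mm long, 100 wide, 8 thick; a 7 mm steel tongue in front. Hinge along y at jig x = +75, z = 68 mm; open, its top looks up and back. Sprung open (0.2 N m). Below 0.17 it pushes the catch aside (about 6 N at lid_push), which snaps back near 0 and holds it under 0.02.
- lid_push (a point): Point on the lid's upper face on its centre line, 70 mm from the hinge; moves with the lid. Shut, it lies at jig (+5, +20, 72) mm. Pressing straight down over that spot shuts the lid; the fingers then slide a little along it.
- catch (a joint): Angle of the catch lever in rad: 0 = at rest, hooked over the lid's front edge; 0.32 = pad fully down. About 0.17 frees the lid. A spring returns it.
- catch_pad (a point): Centre of the top of the yellow thumb pad (26 mm in x, 30 mm in y) in front of the lid. At rest it lies at jig (-77, +20, 66) mm; pressed fully it goes down about 11 mm and takes about 3 N. The steel hook behind it, between pad and lid, reaches up to 92 mm above the table, from jig x = -51 mm to -36 mm.
- start_key (a joint): Travel of the green start key in m: 0 = up, 0.006 = fully down (5 N); it springs back when let go. It counts as pressed from 0.004.
- start_key_top (a point): Centre of the top of the green start key (round, 23 mm across) at the front of the strip, at jig (-52, -58.5, 66) mm when up; presses straight down. Its black housing (39 mm across) ends 10 mm lower.
- stop_key (a joint): Travel of the red stop key in m: 0 = up, 0.006 = fully down. Not to be pressed.
- stop_key_top (a point): Centre of the top of the red stop key (round, 23 mm across), 56 mm behind the green one, at jig (+4, -58.5, 66) mm.
- nest (a point): Centre of the nest's floor, where the board rests: jig (+18, +20, 50) mm.
- board: Black flight-controller board 37 x 36 x 10 mm lying loose in the nest between low white corner guides; origin: centre of its underside. It stays there.
- next_board: Like board in the nest: a second black board 37 x 36 x 10 mm, on the table left of the jig; leave alone. Origin: centre of its underside.
- board_stack: Two-board stack 38 x 37 x 20 mm on the table left of the jig; leave alone. Origin: centre of its underside.
- tweezers: Steel tweezers 10 x 126 x 9 mm on the table right of the jig; leave alone. Origin: centre of the underside.
- battery: Dark blue battery pack 31 x 103 x 22 mm on the table right of the jig; leave alone. Origin: centre of the underside.
- multimeter: Yellow hand multimeter 130 x 62 x 40 mm lying on its back, left; leave alone. Origin: centre of the underside.
- flux_pen: White pen with a red cap 13 x 106 x 13 mm lying on the table, left front; leave alone. Origin: centre of the underside.
- motor: Small red motor with three leads 27 x 72 x 32 mm on the table, left; leave alone. Origin: centre of the underside.

How it is judged:
By the outcome, as a careful person would: the job done as asked, in the order asked, and still so for the second after the job is handed in, with the robot touching nothing.
It also fails if it takes over 51 s, if anything falls off the work surface, if the arm or the gripper's body presses on something with over 40 N, if the wrist force passes 120 N, or if a joint passes its speed limit or range.

## Working session

There is one attempt and no reset: what is moved stays moved. The work goes in short steps, Python scripts to look and compute and a tool call to move; the robot and the scene stay as the last step left them, time stands still between calls to the robot, and variables do not carry over. Pictures are saved under pics/ and viewed, at most 10 in all, crops included, and the job is handed in when it is done.

Besides the shell and the picture viewer there is one more tool, called by a JSON object that holds its "api" and its "payload". jog_arm: Moves the arm, as the interface text tells. Its arguments: {"type":"object","properties":{"increments":{"type":"array"}},"required":["increments"]}

```bash
mkdir -p pics; cat > h.py <<'E'
import numpy as np, cv2
from bench import bot, viewer
def cam(n):
    m=viewer.camera_model(n); f=192/np.tan(np.radians(m["fov_y"])/2)
    R=cv2.Rodrigues(np.array(m["rvec"],float))[0]; t=np.array(m["tvec"],float).ravel()
    return np.array([[f,0,m["cx"]],[0,f,m["cy"]],[0,0,1]]),R,t
def ray(n,u,v,z):
    K,R,t=cam(n); c=-R.T@t; d=R.T@np.linalg.inv(K)@np.array([u,v,1.])
    return c+d*(z-c[2])/d[2]
def proj(n,p):
    K,R,t=cam(n); q=K@(R@np.array(p)+t); return q[:2]/q[2]
E
python3 - <<'E'
from h import *
ims=[]
for n in("scene","top"):
    im=viewer.capture(n); cv2.imwrite(f"pics/{n}0.png",im[:,:,::-1]); ims.append(im)
    m=viewer.camera_model(n); K,R,t=cam(n); print(n,m,-R.T@t)
    h=cv2.cvtColor(im,cv2.COLOR_RGB2HSV)
    for nm,lo,hi in(("green",45,85),("yellow",20,35),("red",0,8)):
        k=cv2.inRange(h,(lo,120,70),(hi,255,255)); c,l,s,ce=cv2.connectedComponentsWithStats(k)
        for i in range(1,c):
            if s[i][4]>25: print(nm,s[i],ce[i].round(1),ray(n,*ce[i],.066).round(4))
s=bot.state(); print(s)
E
```

```text
scene {'fov_y': 50.480107679820435, 'cx': 258.32442920680626, 'cy': 187.73442182613476, 'rvec': array([ 1.13926521, -2.01457952,  1.2230467 ]), 'tvec': array([0.33149505, 0.24399985, 0.80964861])} [-0.35357568  0.59320812  0.58995266]
green [326 169   8   5  31] [329.2 170.9] [ 0.5031 -0.1657  0.066 ]
green [ 68 356  12   5  34] [ 73.4 357.6] [0.1749 0.6163 0.066 ]
yellow [332 117   7  37 127] [334.5 135.4] [ 0.7368 -0.3846  0.066 ]
yellow [313 177  14   8  69] [319.6 181. ] [ 0.4637 -0.0974  0.066 ]
yellow [173 233  57  31 635] [201.8 251.9] [0.3246 0.3334 0.066 ]
red [300  61  15   4  53] [306.7  62.6] [ 1.9657 -1.1765  0.066 ]
red [169 314  25  33 185] [182.4 328.4] [0.1431 0.449  0.066 ]
red [156 321  33  32 223] [170.5 338.3] [0.1332 0.4735 0.066 ]
red [ 76 354  10  15  51] [ 82.  360.4] [0.1626 0.6058 0.066 ]
red [146 358  29  26 265] [159.2 371.8] [0.081  0.5102 0.066 ]
top {'fov_y': 47.48472873543474, 'cx': 262.78012071907807, 'cy': 189.085521327759, 'rvec': array([ 2.18321065, -2.19967168,  0.04553837]), 'tvec': array([0.09847278, 0.49382723, 1.50841264])} [0.41767098 0.0814
[... 870 characters left out ...]
51, -0.08311456]), 'qd': array([ 0.00032816, -0.00160195,  0.00014405, -0.00096463, -0.00095877,
       -0.00105156, -0.00152952]), 'tau': array([ 4.78318630e-03, -5.97759247e+01,  1.61340762e+00, -2.81953490e+01,
        1.26993185e-02,  5.03743038e-03,  2.13372846e-05]), 'eef_pos': array([ 0.20878081, -0.64135785,  0.23043636]), 'tcp_rot': array([[ 9.50868273e-01,  3.09595075e-01, -6.45779783e-04],
       [ 3.09595706e-01, -9.50867175e-01,  1.45431063e-03],
       [-1.63803390e-04, -1.58278848e-03, -9.99998734e-01]]), 'wrist_force': array([-0.40193313,  0.72406494, -0.7054925 ]), 'torque': array([ 0.0061294 ,  0.01007979, -0.01916985]), 'gripper_force': 0.0, 'opening': 0.08551846794001566}
```

View pics/scene0.png

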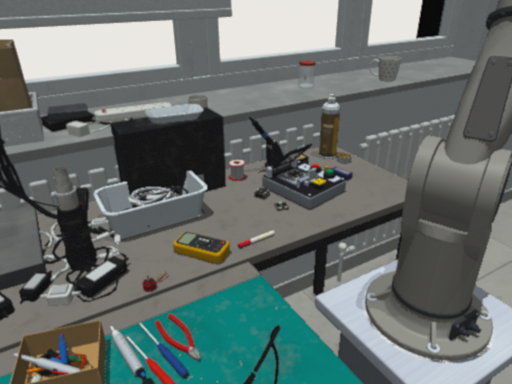

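View pics/top0.png

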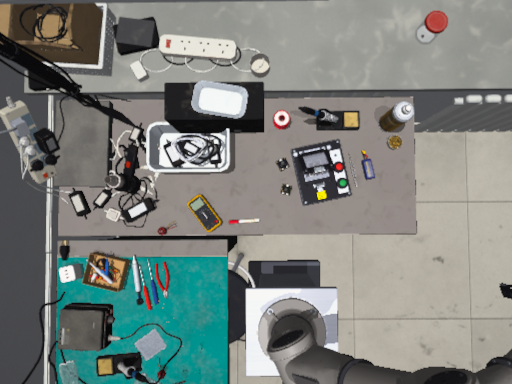

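The top view shows the jig at about (320,172), with the lid open at the back. The yellow pad is at (321,195), the green key at (342,182) and the red key at (338,166). The green–red gap measures 56 mm, as specified. The scene view agrees once the visible key sides are allowed for.

```bash
cat >> h.py <<'E'
J=np.array([[-52,-58.5],[4,-58.5],[-77,20]])/1e3
W=np.array([[.5121,-.1734],[.5667,-.1612],[.4714,-.1023]])
a,b=J-J.mean(0),W-W.mean(0)
yaw=np.arctan2((a[:,0]*b[:,1]-a[:,1]*b[:,0]).sum(),(a*b).sum())
Rj=np.array([[np.cos(yaw),-np.sin(yaw)],[np.sin(yaw),np.cos(yaw)]]); o=W.mean(0)-Rj@J.mean(0)
def jig(x,y): return o+Rj@np.array([x,y])/1e3
def rel():  # TCP in jig frame, mm; shift rows in tool axes
    s=bot.state(); p=s["eef_pos"]; j=Rj.T@(p[:2]-o)*1e3; R=s["tcp_rot"]
    print("t",round(s["clock"],2),"jig xyz",j.round(1),round(p[2]*1e3,1),"tool yaw err",round(np.arctan2(R[1,0],R[0,0])-yaw,4),"zaxis",R[:,2].round(3),"F",s["wrist_force"].round(1),"q",s["joint_positions"].round(2))
    return s
def to(x,y,z):
    s=rel(); w=np.r_[jig(x,y),z/1e3]-s["eef_pos"]; print("shift",(s["tcp_rot"].T@w*1e3).round(1))
E
python3 - <<'E'
from h import *
print(yaw,o,((J@Rj.T+o-W)*1e3).round(1))
to(5,20,231)
for p in((5,20,72),(-77,20,66)): print(jig(*p[:2]))
E
```

```text
0.21528964633316006 [ 0.55053072 -0.10514516] [[ 0.1 -0. ]
 [ 0.2 -0.2]
 [-0.4  0.2]]
t 0.1 jig xyz [-448.4 -450.8] 230.4 tool yaw err 0.0995 zaxis [-0.001  0.001 -1.   ] F [-0.4  0.7 -0.7] q [ 1.15  0.48  0.02  1.56 -0.01  1.11 -0.08]
shift [ 497.9 -423.5    0. ]
[ 0.55114269 -0.08453872]
[ 0.47103569 -0.10205641]
```

{"api": "jog_arm", "payload": {"increments": [{"fingers":0,"tx":25,"ty":-21},{"tx":25,"ty":-21},{"tx":25,"ty":-21},{"tx":25,"ty":-21},{"tx":25,"ty":-21},{"tx":25,"ty":-21},{"tx":25,"ty":-21},{"tx":25,"ty":-21},{"tx":25,"ty":-21},{"tx":25,"ty":-21}]}}

```text
schema error: expected keys fingers, tx, ty, tz, wx, wy, wz
```

{"api": "jog_arm", "payload": {"increments": [{"fingers":0,"tx":25,"ty":-21},{"tx":25,"ty":-21},{"tx":25,"ty":-21},{"tx":25,"ty":-21},{"tx":25,"ty":-21},{"tx":25,"ty":-21},{"tx":25,"ty":-21},{"tx":25,"ty":-21},{"wz":0.1},{"tx":0}]}}

```text
schema error: expected keys fingers, tx, ty, tz, wx, wy, wz
```

```bash
python3 -c "
from h import *
to(5,20,180)"
```

```text
t 0.1 jig xyz [-448.4 -450.8] 230.4 tool yaw err 0.0995 zaxis [-0.001  0.001 -1.   ] F [-0.4  0.7 -0.7] q [ 1.15  0.48  0.02  1.56 -0.01  1.11 -0.08]
shift [ 497.9 -423.4   51. ]
```

All keys are needed in each row.

{"api": "jog_arm", "payload": {"increments": [{"fingers":0,"tx":25,"ty":-21,"tz":0,"wx":0,"wy":0,"wz":0},{"fingers":0,"tx":25,"ty":-21,"tz":0,"wx":0,"wy":0,"wz":0},{"fingers":0,"tx":25,"ty":-21,"tz":0,"wx":0,"wy":0,"wz":0},{"fingers":0,"tx":25,"ty":-21,"tz":0,"wx":0,"wy":0,"wz":0},{"fingers":0,"tx":25,"ty":-21,"tz":0,"wx":0,"wy":0,"wz":0},{"fingers":0,"tx":25,"ty":-21,"tz":0,"wx":0,"wy":0,"wz":0},{"fingers":0,"tx":25,"ty":-21,"tz":0,"wx":0,"wy":0,"wz":0},{"fingers":0,"tx":25,"ty":-21,"tz":0,"wx":0,"wy":0,"wz":0},{"fingers":0,"tx":25,"ty":-21,"tz":0,"wx":0,"wy":0,"wz":0},{"fingers":0,"tx":25,"ty":-21,"tz":0,"wx":0,"wy":0,"wz":0}]}}

```text
clock: 0.93
eef_pos: [0.382, -0.3632, 0.2311]
tcp_rot: [[0.951, 0.309, -0.0], [0.309, -0.951, 0.0], [-0.0, -0.0, -1.0]]
wrist_force: [0.9, 0.9, 0.5]
opening: 0.0006
gripper_force: 0.0
```

```bash
python3 -c "
from h import *
to(5,20,200)"
```

```text
t 0.93 jig xyz [-219.7 -216.1] 231.1 tool yaw err 0.0994 zaxis [-0.  0. -1.] F [0.9 0.9 0.5] q [ 0.74  0.24 -0.12  1.9   0.03  1.   -0.65]
shift [ 247.1 -212.6   31.1]
```

{"api": "jog_arm", "payload": {"increments": [{"fingers":0,"tx":27,"ty":-23,"tz":0,"wx":0,"wy":0,"wz":0},{"fingers":0,"tx":27,"ty":-23,"tz":0,"wx":0,"wy":0,"wz":0},{"fingers":0,"tx":27,"ty":-23,"tz":0,"wx":0,"wy":0,"wz":0},{"fingers":0,"tx":27,"ty":-23,"tz":0,"wx":0,"wy":0,"wz":0},{"fingers":0,"tx":27,"ty":-23,"tz":0,"wx":0,"wy":0,"wz":0},{"fingers":0,"tx":27,"ty":-23,"tz":0,"wx":0,"wy":0,"wz":0},{"fingers":0,"tx":27,"ty":-23,"tz":0,"wx":0,"wy":0,"wz":0},{"fingers":0,"tx":27,"ty":-23,"tz":0,"wx":0,"wy":0,"wz":0},{"fingers":0,"tx":27,"ty":-23,"tz":0,"wx":0,"wy":0,"wz":0},{"fingers":0,"tx":0,"ty":0,"tz":30,"wx":0,"wy":0,"wz":0.1}]}}

```text
clock: 1.77
eef_pos: [0.5558, -0.0844, 0.2061]
tcp_rot: [[0.975, 0.223, 0.013], [0.223, -0.975, 0.004], [0.013, -0.001, -1.0]]
wrist_force: [2.1, 0.8, 0.5]
opening: 0.0001
gripper_force: 0.0
```

```bash
python3 -c "
from h import *
to(5,20,160)
cv2.imwrite('pics/a.png',cv2.resize(np.hstack([viewer.capture('top')[130:230,270:390],viewer.capture('scene')[100:200,230:350]]),None,fx=3.3,fy=3.3)[:,:,::-1])"
```

```text
t 1.77 jig xyz [ 9.6 19.2] 206.1 tool yaw err 0.0092 zaxis [ 0.013  0.004 -1.   ] F [2.1 0.8 0.5] q [ 0.27  0.33 -0.28  1.85  0.1   0.97 -1.4 ]
shift [-5.2 -0.8 46.1]
```

View pics/a.png

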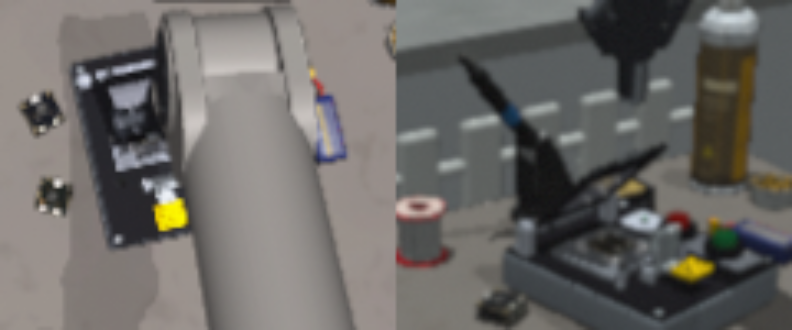

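The fingertips hang over the jig at about (630,95) in the crop, and the open lid is seen edge-on, with its upper edge at about (660,150). I'll check this against the projections.

```bash
python3 -c "
from h import *
f=lambda p:((proj('scene',p)-[230,100])*3.3+[396,0]).round()
s=rel(); print('tcp',f(s['eef_pos']))
for n,x,y,z in(('lidfrontL',0,70,148),('lidfrontR',0,-30,148),('hingeL',75,70,68),('hingeR',75,-30,68),('green',-52,-58.5,66),('pad',-77,20,66),('hook',-43,20,92)): print(n,f(np.r_[jig(x,y),z/1e3]))
to(5,20,160)"
```

```text
t 1.87 jig xyz [-0.5 15.2] 197.8 tool yaw err 0.0017 zaxis [-0.006  0.001 -1.   ] F [-1.2 -0.5 -0.4] q [ 0.27  0.33 -0.27  1.86  0.11  0.97 -1.4 ]
tcp [635.  99.]
lidfrontL [590. 168.]
lidfrontR [665. 139.]
hingeL [529. 226.]
hingeR [602. 196.]
green [723. 229.]
pad [691. 263.]
hook [663. 225.]
t 1.87 jig xyz [-0.5 15.2] 197.8 tool yaw err 0.0017 zaxis [-0.006  0.001 -1.   ] F [-1.2 -0.5 -0.4] q [ 0.27  0.33 -0.27  1.86  0.11  0.97 -1.4 ]
shift [ 5.8 -4.7 37.8]
```

The projections match. Now I'll line up and descend.

{"api": "jog_arm", "payload": {"increments": [{"fingers":0,"tx":7,"ty":-5,"tz":18,"wx":0,"wy":0,"wz":0},{"fingers":0,"tx":0,"ty":0,"tz":15,"wx":0,"wy":0,"wz":0},{"fingers":0,"tx":0,"ty":0,"tz":10,"wx":0,"wy":0,"wz":0},{"fingers":0,"tx":0,"ty":0,"tz":8,"wx":0,"wy":0,"wz":0},{"fingers":0,"tx":0,"ty":0,"tz":8,"wx":0,"wy":0,"wz":0},{"fingers":0,"tx":0,"ty":0,"tz":8,"wx":0,"wy":0,"wz":0},{"fingers":0,"tx":0,"ty":0,"tz":8,"wx":0,"wy":0,"wz":0},{"fingers":0,"tx":0,"ty":0,"tz":8,"wx":0,"wy":0,"wz":0},{"fingers":0,"tx":0,"ty":0,"tz":0,"wx":0,"wy":0,"wz":0},{"fingers":0,"tx":0,"ty":0,"tz":0,"wx":0,"wy":0,"wz":0}]}}

```text
clock: 2.7
eef_pos: [0.5545, -0.0863, 0.118]
tcp_rot: [[0.977, 0.213, -0.0], [0.213, -0.977, 0.0], [-0.0, -0.0, -1.0]]
wrist_force: [1.0, 0.5, 1.1]
opening: 0.0001
gripper_force: 0.6
```

```bash
python3 -c "
from h import *
to(5,20,72)"
```

```text
t 2.7 jig xyz [ 7.9 17.5] 118.0 tool yaw err -0.0004 zaxis [-0.  0. -1.] F [1.  0.5 1.1] q [ 0.25  0.44 -0.26  1.92  0.15  0.8  -1.45]
shift [-2.9 -2.4 46. ]
```

{"api": "jog_arm", "payload": {"increments": [{"fingers":0,"tx":-1,"ty":-2,"tz":6,"wx":0,"wy":0,"wz":0},{"fingers":0,"tx":-1,"ty":0,"tz":6,"wx":0,"wy":0,"wz":0},{"fingers":0,"tx":-1,"ty":0,"tz":6,"wx":0,"wy":0,"wz":0},{"fingers":0,"tx":0,"ty":0,"tz":6,"wx":0,"wy":0,"wz":0},{"fingers":0,"tx":0,"ty":0,"tz":6,"wx":0,"wy":0,"wz":0},{"fingers":0,"tx":0,"ty":0,"tz":4,"wx":0,"wy":0,"wz":0},{"fingers":0,"tx":0,"ty":0,"tz":4,"wx":0,"wy":0,"wz":0},{"fingers":0,"tx":0,"ty":0,"tz":4,"wx":0,"wy":0,"wz":0},{"fingers":0,"tx":0,"ty":0,"tz":0,"wx":0,"wy":0,"wz":0},{"fingers":0,"tx":0,"ty":0,"tz":0,"wx":0,"wy":0,"wz":0}]}}

```text
clock: 3.53
eef_pos: [0.551, -0.085, 0.076]
tcp_rot: [[0.977, 0.213, -0.0], [0.213, -0.977, 0.0], [-0.0, -0.0, -1.0]]
wrist_force: [-0.4, -0.7, 1.1]
opening: -0.0
gripper_force: 0.5
```

```bash
python3 -c "
from h import *
to(5,20,71)"
```

```text
t 3.53 jig xyz [ 4.8 19.6] 76.0 tool yaw err -0.0004 zaxis [-0.  0. -1.] F [-0.4 -0.7  1.1] q [ 0.23  0.5  -0.24  1.95  0.18  0.72 -1.47]
shift [ 0.3 -0.4  5. ]
```

{"api": "jog_arm", "payload": {"increments": [{"fingers":0,"tx":0,"ty":0,"tz":1.5,"wx":0,"wy":0,"wz":0},{"fingers":0,"tx":0,"ty":0,"tz":1.5,"wx":0,"wy":0,"wz":0},{"fingers":0,"tx":0,"ty":0,"tz":1.5,"wx":0,"wy":0,"wz":0},{"fingers":0,"tx":0,"ty":0,"tz":0.5,"wx":0,"wy":0,"wz":0},{"fingers":0,"tx":0,"ty":0,"tz":0,"wx":0,"wy":0,"wz":0},{"fingers":0,"tx":0,"ty":0,"tz":0,"wx":0,"wy":0,"wz":0}]}}

```text
clock: 4.03
eef_pos: [0.5514, -0.085, 0.0719]
tcp_rot: [[0.977, 0.213, 0.001], [0.213, -0.977, -0.0], [0.001, 0.0, -1.0]]
wrist_force: [-2.1, -0.2, 8.0]
opening: -0.0001
gripper_force: 4.0
```

```bash
python3 -c "
from h import *
to(5,20,70)
cv2.imwrite('pics/b.png',cv2.resize(viewer.capture('scene')[110:200,250:350],None,fx=6,fy=6,interpolation=2)[:,:,::-1])"
```

```text
t 4.03 jig xyz [ 5.1 19.5] 71.9 tool yaw err -0.0005 zaxis [ 0.001 -0.    -1.   ] F [-2.1 -0.2  8. ] q [ 0.23  0.5  -0.24  1.95  0.18  0.71 -1.47]
shift [-0.1 -0.5  1.9]
```

View pics/b.png

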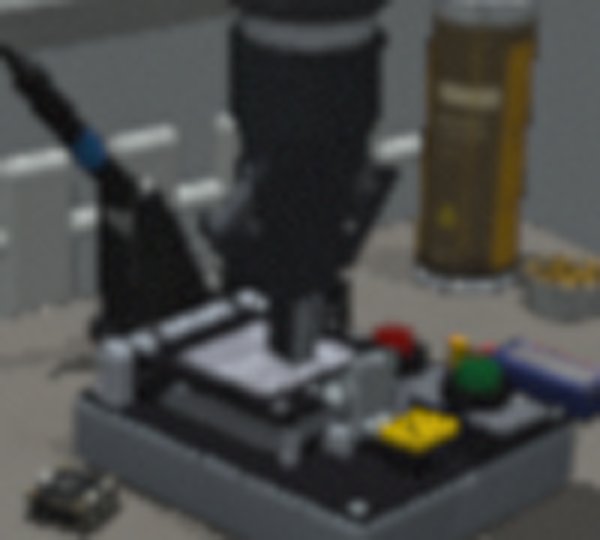

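The lid is nearly level, with the fingertips at (300,350) and the hook at (370,390) standing just in front. I'll press further to snap it.

{"api": "jog_arm", "payload": {"increments": [{"fingers":0,"tx":0,"ty":0,"tz":1,"wx":0,"wy":0,"wz":0},{"fingers":0,"tx":0,"ty":0,"tz":1,"wx":0,"wy":0,"wz":0},{"fingers":0,"tx":0,"ty":0,"tz":0,"wx":0,"wy":0,"wz":0},{"fingers":0,"tx":0,"ty":0,"tz":0,"wx":0,"wy":0,"wz":0}]}}

```text
clock: 4.42
eef_pos: [0.5514, -0.085, 0.0713]
tcp_rot: [[0.977, 0.213, 0.001], [0.213, -0.977, -0.001], [0.001, 0.001, -1.0]]
wrist_force: [-7.8, -0.5, 21.8]
opening: 0.0002
gripper_force: 10.9
```

The stop is firm at 71 mm with 22 N. I'll lift and check that the lid holds.

{"api": "jog_arm", "payload": {"increments": [{"fingers":0,"tx":0,"ty":0,"tz":-6,"wx":0,"wy":0,"wz":0},{"fingers":0,"tx":0,"ty":0,"tz":-20,"wx":0,"wy":0,"wz":0},{"fingers":0,"tx":0,"ty":0,"tz":-25,"wx":0,"wy":0,"wz":0},{"fingers":0,"tx":0,"ty":0,"tz":0,"wx":0,"wy":0,"wz":0},{"fingers":0,"tx":0,"ty":0,"tz":0,"wx":0,"wy":0,"wz":0}]}}

```text
clock: 4.83
eef_pos: [0.5523, -0.085, 0.1215]
tcp_rot: [[0.977, 0.213, 0.003], [0.213, -0.977, -0.0], [0.003, 0.001, -1.0]]
wrist_force: [-0.5, -0.8, -1.2]
opening: 0.0002
gripper_force: 0.0
```

```bash
python3 -c "
from h import *
to(-52,-58.5,110)
cv2.imwrite('pics/c.png',cv2.resize(viewer.capture('scene')[110:200,250:350],None,fx=6,fy=6,interpolation=2)[:,:,::-1])"
```

```text
t 4.83 jig xyz [ 6.1 19.3] 121.5 tool yaw err -0.0005 zaxis [ 0.003 -0.    -1.   ] F [-0.5 -0.8 -1.2] q [ 0.25  0.43 -0.26  1.92  0.15  0.8  -1.45]
shift [-58.1  77.8  11.3]
```

View pics/c.png

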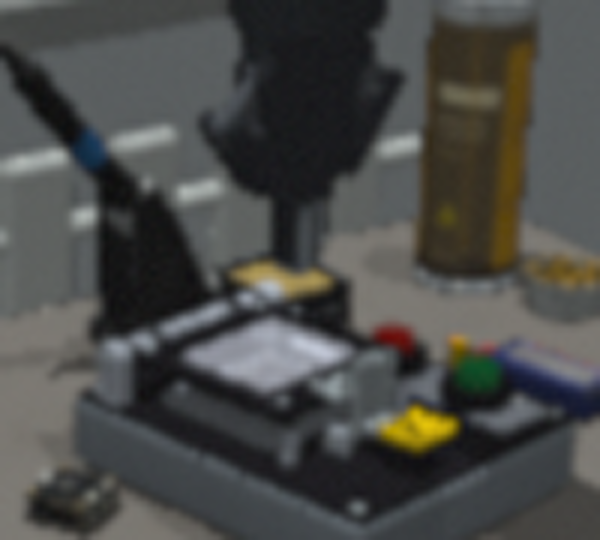

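The lid stays shut under the hook with the fingers clear (lid at (270,355), hook at (370,390)). Next is the green key.

{"api": "jog_arm", "payload": {"increments": [{"fingers":0,"tx":-20,"ty":26,"tz":0,"wx":0,"wy":0,"wz":0},{"fingers":0,"tx":-20,"ty":26,"tz":0,"wx":0,"wy":0,"wz":0},{"fingers":0,"tx":-18,"ty":26,"tz":0,"wx":0,"wy":0,"wz":0},{"fingers":0,"tx":0,"ty":0,"tz":20,"wx":0,"wy":0,"wz":0},{"fingers":0,"tx":0,"ty":0,"tz":20,"wx":0,"wy":0,"wz":0},{"fingers":0,"tx":0,"ty":0,"tz":8,"wx":0,"wy":0,"wz":0},{"fingers":0,"tx":0,"ty":0,"tz":0,"wx":0,"wy":0,"wz":0},{"fingers":0,"tx":0,"ty":0,"tz":0,"wx":0,"wy":0,"wz":0}]}}

```text
clock: 5.55
eef_pos: [0.5107, -0.1728, 0.0716]
tcp_rot: [[0.977, 0.214, -0.002], [0.214, -0.977, 0.001], [-0.002, -0.001, -1.0]]
wrist_force: [-0.3, 0.4, 0.3]
opening: -0.0003
gripper_force: 0.0
```

```bash
python3 -c "
from h import *
to(-52,-58.5,60)"
```

```text
t 5.55 jig xyz [-53.4 -57.6] 71.6 tool yaw err 0.0005 zaxis [-0.002  0.001 -1.   ] F [-0.3  0.4  0.3] q [ 0.39  0.48 -0.23  2.    0.16  0.69 -1.29]
shift [ 1.4  0.9 11.6]
```

{"api": "jog_arm", "payload": {"increments": [{"fingers":0,"tx":1,"ty":1,"tz":3,"wx":0,"wy":0,"wz":0},{"fingers":0,"tx":0,"ty":0,"tz":3,"wx":0,"wy":0,"wz":0},{"fingers":0,"tx":0,"ty":0,"tz":3,"wx":0,"wy":0,"wz":0},{"fingers":0,"tx":0,"ty":0,"tz":2,"wx":0,"wy":0,"wz":0},{"fingers":0,"tx":0,"ty":0,"tz":1,"wx":0,"wy":0,"wz":0},{"fingers":0,"tx":0,"ty":0,"tz":0,"wx":0,"wy":0,"wz":0},{"fingers":0,"tx":0,"ty":0,"tz":0,"wx":0,"wy":0,"wz":0}]}}

```text
clock: 6.13
eef_pos: [0.5133, -0.1743, 0.0609]
tcp_rot: [[0.977, 0.213, 0.002], [0.213, -0.977, -0.0], [0.002, 0.001, -1.0]]
wrist_force: [3.1, 0.3, 5.1]
opening: -0.0001
gripper_force: 2.2
```

{"api": "jog_arm", "payload": {"increments": [{"fingers":0,"tx":0,"ty":0,"tz":1,"wx":0,"wy":0,"wz":0},{"fingers":0,"tx":0,"ty":0,"tz":1,"wx":0,"wy":0,"wz":0},{"fingers":0,"tx":0,"ty":0,"tz":0,"wx":0,"wy":0,"wz":0},{"fingers":0,"tx":0,"ty":0,"tz":0,"wx":0,"wy":0,"wz":0}]}}

```text
clock: 6.47
eef_pos: [0.5134, -0.1743, 0.0599]
tcp_rot: [[0.977, 0.213, 0.002], [0.213, -0.977, -0.001], [0.002, 0.001, -1.0]]
wrist_force: [-0.5, 1.4, 16.0]
opening: -0.0002
gripper_force: 8.2
```

The key is at its bottom stop (60 mm, 16 N). I'll hold it for 2.5 s.

{"api": "jog_arm", "payload": {"increments": [{"fingers":0,"tx":0,"ty":0,"tz":0,"wx":0,"wy":0,"wz":0},{"fingers":0,"tx":0,"ty":0,"tz":0,"wx":0,"wy":0,"wz":0},{"fingers":0,"tx":0,"ty":0,"tz":0,"wx":0,"wy":0,"wz":0},{"fingers":0,"tx":0,"ty":0,"tz":0,"wx":0,"wy":0,"wz":0},{"fingers":0,"tx":0,"ty":0,"tz":0,"wx":0,"wy":0,"wz":0},{"fingers":0,"tx":0,"ty":0,"tz":0,"wx":0,"wy":0,"wz":0},{"fingers":0,"tx":0,"ty":0,"tz":0,"wx":0,"wy":0,"wz":0},{"fingers":0,"tx":0,"ty":0,"tz":0,"wx":0,"wy":0,"wz":0},{"fingers":0,"tx":0,"ty":0,"tz":0,"wx":0,"wy":0,"wz":0},{"fingers":0,"tx":0,"ty":0,"tz":0,"wx":0,"wy":0,"wz":0}]}}

```text
clock: 7.3
eef_pos: [0.5134, -0.1743, 0.0599]
tcp_rot: [[0.977, 0.213, 0.002], [0.213, -0.977, -0.001], [0.002, 0.001, -1.0]]
wrist_force: [-0.8, 1.6, 16.5]
opening: 0.0005
gripper_force: 8.2
```

{"api": "jog_arm", "payload": {"increments": [{"fingers":0,"tx":0,"ty":0,"tz":0,"wx":0,"wy":0,"wz":0},{"fingers":0,"tx":0,"ty":0,"tz":0,"wx":0,"wy":0,"wz":0},{"fingers":0,"tx":0,"ty":0,"tz":0,"wx":0,"wy":0,"wz":0},{"fingers":0,"tx":0,"ty":0,"tz":0,"wx":0,"wy":0,"wz":0},{"fingers":0,"tx":0,"ty":0,"tz":0,"wx":0,"wy":0,"wz":0},{"fingers":0,"tx":0,"ty":0,"tz":0,"wx":0,"wy":0,"wz":0},{"fingers":0,"tx":0,"ty":0,"tz":0,"wx":0,"wy":0,"wz":0},{"fingers":0,"tx":0,"ty":0,"tz":0,"wx":0,"wy":0,"wz":0},{"fingers":0,"tx":0,"ty":0,"tz":0,"wx":0,"wy":0,"wz":0},{"fingers":0,"tx":0,"ty":0,"tz":0,"wx":0,"wy":0,"wz":0}]}}

```text
clock: 8.13
eef_pos: [0.5133, -0.1743, 0.0599]
tcp_rot: [[0.977, 0.213, 0.002], [0.213, -0.977, -0.001], [0.002, 0.001, -1.0]]
wrist_force: [-1.9, 2.1, 15.5]
opening: 0.0005
gripper_force: 8.2
```

{"api": "jog_arm", "payload": {"increments": [{"fingers":0,"tx":0,"ty":0,"tz":0,"wx":0,"wy":0,"wz":0},{"fingers":0,"tx":0,"ty":0,"tz":0,"wx":0,"wy":0,"wz":0},{"fingers":0,"tx":0,"ty":0,"tz":0,"wx":0,"wy":0,"wz":0},{"fingers":0,"tx":0,"ty":0,"tz":0,"wx":0,"wy":0,"wz":0},{"fingers":0,"tx":0,"ty":0,"tz":0,"wx":0,"wy":0,"wz":0},{"fingers":0,"tx":0,"ty":0,"tz":0,"wx":0,"wy":0,"wz":0},{"fingers":0,"tx":0,"ty":0,"tz":0,"wx":0,"wy":0,"wz":0},{"fingers":0,"tx":0,"ty":0,"tz":0,"wx":0,"wy":0,"wz":0},{"fingers":0,"tx":0,"ty":0,"tz":0,"wx":0,"wy":0,"wz":0},{"fingers":0,"tx":0,"ty":0,"tz":0,"wx":0,"wy":0,"wz":0}]}}

```text
clock: 8.97
eef_pos: [0.5134, -0.1743, 0.0599]
tcp_rot: [[0.977, 0.213, 0.002], [0.213, -0.977, -0.001], [0.002, 0.001, -1.0]]
wrist_force: [-1.3, 1.3, 15.9]
opening: 0.0004
gripper_force: 8.2
```

```bash
python3 -c "
from h import *
to(-81,20,110)"
```

```text
t 8.97 jig xyz [-51.1 -59.6] 59.9 tool yaw err -0.0004 zaxis [ 0.002 -0.001 -1.   ] F [-1.3  1.3 15.9] q [ 0.39  0.5  -0.22  2.    0.17  0.66 -1.3 ]
shift [-29.9 -79.6 -50.2]
```

{"api": "jog_arm", "payload": {"increments": [{"fingers":0,"tx":0,"ty":0,"tz":-12,"wx":0,"wy":0,"wz":0},{"fingers":0,"tx":0,"ty":0,"tz":-40,"wx":0,"wy":0,"wz":0},{"fingers":0,"tx":-15,"ty":-20,"tz":0,"wx":0,"wy":0,"wz":0},{"fingers":0,"tx":-15,"ty":-30,"tz":0,"wx":0,"wy":0,"wz":0},{"fingers":0,"tx":0,"ty":-30,"tz":0,"wx":0,"wy":0,"wz":0},{"fingers":0,"tx":0,"ty":0,"tz":0,"wx":0,"wy":0,"wz":0},{"fingers":0,"tx":0,"ty":0,"tz":20,"wx":0,"wy":0,"wz":0},{"fingers":0,"tx":0,"ty":0,"tz":15,"wx":0,"wy":0,"wz":0},{"fingers":0,"tx":0,"ty":0,"tz":0,"wx":0,"wy":0,"wz":0},{"fingers":0,"tx":0,"ty":0,"tz":0,"wx":0,"wy":0,"wz":0}]}}

```text
clock: 9.8
eef_pos: [0.4646, -0.1028, 0.0746]
tcp_rot: [[0.977, 0.213, -0.003], [0.213, -0.977, 0.0], [-0.003, -0.001, -1.0]]
wrist_force: [0.1, -1.0, 0.4]
opening: -0.0002
gripper_force: 0.0
```

```bash
python3 -c "
from h import *
to(-81,20,55)
cv2.imwrite('pics/d.png',cv2.resize(viewer.capture('scene')[110:200,250:350],None,fx=6,fy=6,interpolation=2)[:,:,::-1])"
```

```text
t 9.8 jig xyz [-83.4  20.7] 74.6 tool yaw err -0.0007 zaxis [-0.003  0.    -1.   ] F [ 0.1 -1.   0.4] q [ 0.3   0.4  -0.26  2.14  0.17  0.63 -1.43]
shift [ 2.5  0.7 19.6]
```

View pics/d.png

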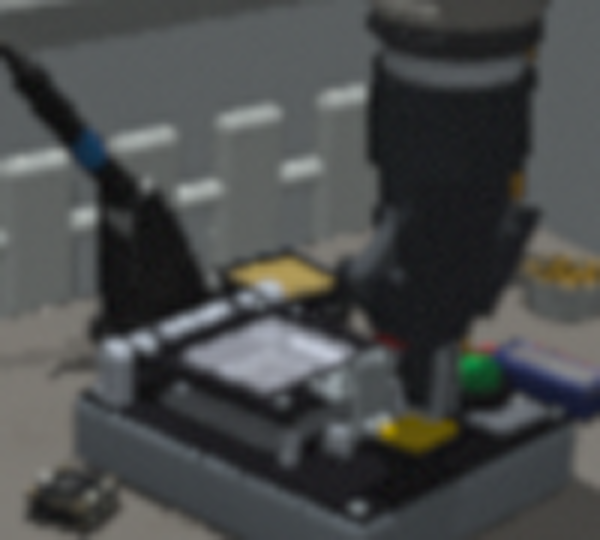

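The fingertips at (435,405) are above the yellow pad, the lid is still shut and the green key is back up. Now I'll press the pad.

{"api": "jog_arm", "payload": {"increments": [{"fingers":0,"tx":2,"ty":1,"tz":4,"wx":0,"wy":0,"wz":0},{"fingers":0,"tx":0,"ty":0,"tz":4,"wx":0,"wy":0,"wz":0},{"fingers":0,"tx":0,"ty":0,"tz":4,"wx":0,"wy":0,"wz":0},{"fingers":0,"tx":0,"ty":0,"tz":3,"wx":0,"wy":0,"wz":0},{"fingers":0,"tx":0,"ty":0,"tz":2,"wx":0,"wy":0,"wz":0},{"fingers":0,"tx":0,"ty":0,"tz":1,"wx":0,"wy":0,"wz":0},{"fingers":0,"tx":0,"ty":0,"tz":0,"wx":0,"wy":0,"wz":0},{"fingers":0,"tx":0,"ty":0,"tz":0,"wx":0,"wy":0,"wz":0}]}}

```text
clock: 10.52
eef_pos: [0.4675, -0.1033, 0.0572]
tcp_rot: [[0.977, 0.213, -0.001], [0.213, -0.977, -0.0], [-0.001, -0.0, -1.0]]
wrist_force: [-2.7, -1.3, 1.0]
opening: 0.0
gripper_force: 1.7
```

```bash
python3 -c "
from h import *
to(-81,20,55)
cv2.imwrite('pics/e.png',cv2.resize(viewer.capture('scene')[110:200,250:350],None,fx=6,fy=6,interpolation=2)[:,:,::-1])"
```

```text
t 10.52 jig xyz [-80.7  19.6] 57.2 tool yaw err -0.0007 zaxis [-0.001 -0.    -1.   ] F [-2.7 -1.3  1. ] q [ 0.29  0.43 -0.25  2.14  0.18  0.59 -1.44]
shift [-0.3 -0.4  2.2]
```

View pics/e.png

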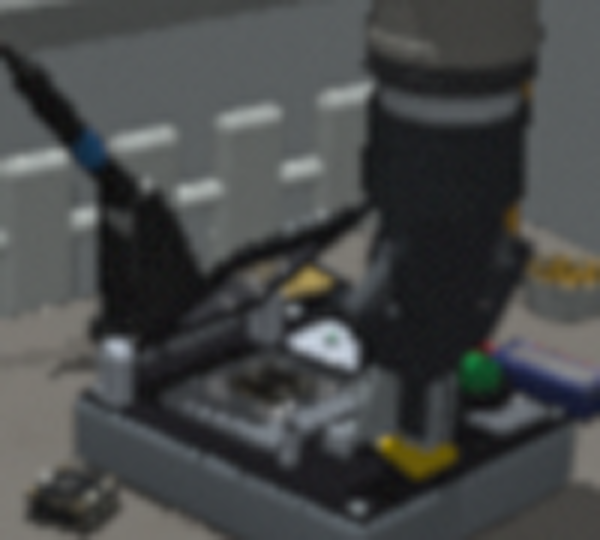

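The lid has sprung open (its edge runs from (210,280) to (365,210)) and the board is still in its nest at (270,380). I'll withdraw straight up.

{"api": "jog_arm", "payload": {"increments": [{"fingers":0,"tx":0,"ty":0,"tz":-8,"wx":0,"wy":0,"wz":0},{"fingers":0,"tx":0,"ty":0,"tz":-20,"wx":0,"wy":0,"wz":0},{"fingers":0,"tx":0,"ty":0,"tz":-30,"wx":0,"wy":0,"wz":0},{"fingers":0,"tx":0,"ty":0,"tz":-35,"wx":0,"wy":0,"wz":0},{"fingers":0,"tx":0,"ty":0,"tz":-35,"wx":0,"wy":0,"wz":0},{"fingers":0,"tx":0,"ty":30,"tz":0,"wx":0,"wy":0,"wz":0},{"fingers":0,"tx":0,"ty":30,"tz":0,"wx":0,"wy":0,"wz":0},{"fingers":0,"tx":0,"ty":0,"tz":0,"wx":0,"wy":0,"wz":0},{"fingers":0,"tx":0,"ty":0,"tz":0,"wx":0,"wy":0,"wz":0},{"fingers":0,"tx":0,"ty":0,"tz":0,"wx":0,"wy":0,"wz":0}]}}

```text
clock: 11.4
eef_pos: [0.4812, -0.161, 0.1857]
tcp_rot: [[0.977, 0.214, 0.001], [0.214, -0.977, 0.001], [0.001, -0.0, -1.0]]
wrist_force: [0.0, -0.2, -0.8]
opening: 0.0002
gripper_force: 0.0
```

```bash
python3 -c "
from h import *
rel()
cv2.imwrite('pics/f.png',cv2.resize(viewer.capture('scene')[110:200,250:350],None,fx=6,fy=6,interpolation=2)[:,:,::-1])"
```

```text
t 11.4 jig xyz [-79.6 -39.7] 185.7 tool yaw err -0.0001 zaxis [ 0.001  0.001 -1.   ] F [ 0.  -0.2 -0.8] q [ 0.42  0.27 -0.25  1.98  0.08  0.9  -1.24]
```

View pics/f.png

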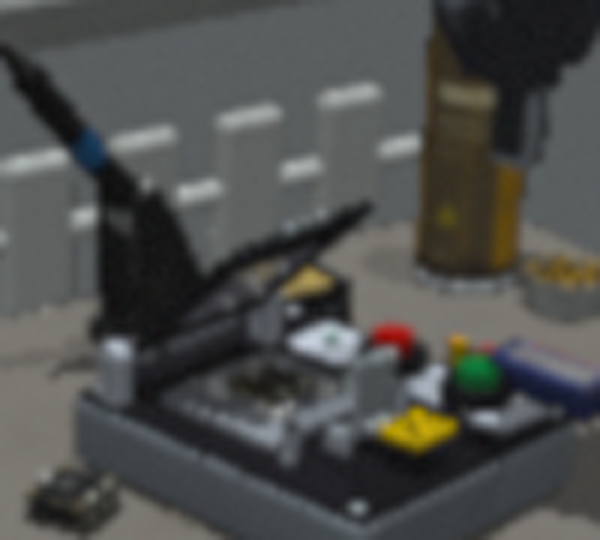

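The lid is fully open, both keys and the pad are up, the board is in its nest and the gripper is clear. I'm handing in.

```bash
python3 -c "
from bench import bot
print(bot.close_job())"
```

```text
the job is handed in; nothing more can be done
None
```

The job is handed in at 11.4 s: the lid was pushed shut and caught, the green key held fully down for about 2.5 s, and the catch pad pressed so the lid sprang open, with the board still in its nest; the hand-in gave no verdict.

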